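# Charge the cold bench furnace through its slotted cover

## Robot

A 6-joint arm with a two-finger parallel gripper is mounted at the origin on the work surface. World frame = base frame: x ahead of the robot, y to its left, z up, the work surface at z = 0. Lengths are in m, angles in rad, forces in N, time in s.
With the tool pointing down it reaches from about 0.4 to 0.825 m from the base axis. Payload 7 kg.
Tool frame: the origin (TCP) lies midway between the tips of the shut fingers; the grasp point (between the pads) lies 19 mm behind it; z points along the fingers, y is the line along which they close (so a half turn about z gives the same grasp; the last joint's range is limited). The gripper opens to 88 mm and grips with 3 to 60 N. Pads are 19 mm wide; open, the fingers measure 130 mm over their backs; the gripper's body (78 mm by 193 mm) begins 47 mm behind the grasp point.
Start: joints at [1.613, 0.359, 0.012, 0, -1.224, -0.288], TCP at [0.164, 0.655, 0.227] pointing down, gripper open.
Joint ranges: [-3.07, 3.07], [-1.43, 2.12], [-1.02, 1.25], [-3.03, 1.67], [-3.05, -0], [-3.03, 3.03]. Speed limits (rad/s): [2.39, 2.39, 3.01, 3.14, 3.14, 3.14].

## Interface

Orientations are given as a unit quaternion [w, x, y, z].
In Python, from station import arm gives the robot as it stands.
- The arm moves only by the shell command python3 -m jog 'ROWS'. ROWS is JSON, one flat list of numbers, 7 for each row, row after row: the gripper command: -1 is shut, 1 is fully open, values between are in proportion, then the shift along the tool's x, y, z scaled (see below), then the turn, a rotation vector about the tool's x, y, z scaled (see below). In form: [jaw, tx, ty, tz, ax, ay, az, jaw, tx, ty, tz, ax, ay, az, ...]. A call has 1 to 8 rows; each row is the pose to reach, as a shift and turn from the pose commanded when the call began, along the tool's axes at that moment; what a row does not reach only later rows make up. The controller multiplies each number of a shift by 0.2 m and each number of a turn by 30 degrees. A row lasts 1/12 s, in which the tool goes at most 41.7 mm and 7.16 degrees, less where a joint would pass 70% of its speed; a pose out of reach is approached as far as the arm can. A call with a number of a shift or a turn outside -1 to 1 is refused whole. A call with a gripper value outside its range is refused whole. The fingers move at their own pace and stop on an object; the grip force is fixed at half the most. Time passes only in rows, so rows that repeat a pose let the fingers close. It gives the time, the measured TCP pose, the force, the opening and the grip force at its end, in the units of the state.
- arm.read_state(): the state, without advancing time (a new reading comes with each control period).
- arm.get_image(name): name is "scene" or "top" or "wrist"; returns a dict with "img" (480x640x3 uint8, red, green, blue), "mtx" (3x3 intrinsics, pixels), "dist" ([k1, k2, p1, p2, k3] as OpenCV has them; the pictures are not rectified), "rvec" (rotation vector, rad) and "tvec" (3), from world to camera coordinates, as OpenCV has them; the wrist camera has in their place "hand_eye" (4x4, takes a point from camera to tool coordinates, whose origin is the TCP and whose axes are the flange's). Camera axes: x right, y down, z forward; pixel columns grow to the right and rows downward; lengths in m; the calibration is good to about 2 mm. A picture is of the moment at which its call begins: read the wrist's pose just before it. There is no depth.
- arm.sign_off(): hands the job in; it is judged then, once.
The state is a dict: "clock": time; "q": joint angles; "qvel": joint speeds; "tau": joint torques, N m; "ee_pos": TCP position; "tcp_rot": TCP orientation; "contact_force": force on the tool from outside, world axes, zero at the start; "torque": the same for the moment, N m; "gripper_width": opening from 0.0 (shut) to 1.0 (fully open); "grasp_force": force on a finger pad.
Only numpy, scipy, OpenCV 4.12 (cv2) and the standard library are available. Lean on these libraries where they do the work, as an engineer would, in place of code of your own. Each camera call takes 0.05 s, during which the arm holds its last target. There are 200 camera calls.

## Task

Take the steel charging boat by its wooden handle, lower it with its bronze billet through the slot in the furnace's cover plate and, once it is wholly under the plate, tip it sideways so that the billet rolls out into the furnace. Then draw the empty boat out and stand it back upright, wholly on its firebrick, and let go. The boat must not touch the cover plate at any time, and the other things on the table stay where they are.

Things in the scene. Friction and masses are not known exactly. Their poses are not given: they have to be found in the camera images.
- boat: Loose steel trough, tall bail, dark wooden handle, symmetric, 154 mm tall, 0.2-0.4 kg. Origin: centre of underside; z up, y along. 124 mm long, 40 mm wide (x). Inside: flat floor 10 mm wide at z 4 mm, then slopes rising outward 24 deg to side edges at z 11 mm: the billet rolls out at 35-45 deg tilt about y. End plates 36 wide, 28 high; from each a strip 10 wide (x), 5 thick rises to the handle.
- handle (a point): Centre of the boat's handle, 141 mm above its underside; the axes are the boat's. The handle is a bar 14 mm wide (x), 26 mm high (z) and 124 mm long (y), free on both sides and with open space below it (102 mm down to the billet).
- billet: Smooth round bronze bar, 22 mm diameter, 90 mm long along its y axis, about 0.2 to 0.4 kg, loose, lying lengthwise in the boat at the start. Origin at its centre.
- furnace: Cold electric bench furnace, a grey box fixed to the table, 180 mm (x) by 210 mm (y), 130 mm high with its cover. Origin: centre of its underside, on the table; z up. Inside 160 mm (x) by 190 mm (y); its hearth is a low roof: the ridge, 40 mm above the table, runs along y under the slot and falls about 19 degrees to both side walls, where a billet comes to rest.
- cover: Flat steel cover plate of the furnace, fixed, 190 mm (x) by 220 mm (y), 6 mm thick, its top 130 mm above the table. Origin: centre of its top face; axes those of the furnace. It has one rectangular through slot in the middle.
- slot (a point): Centre of the slot, level with the top face of the cover plate; axes those of the furnace. The slot is 150 mm long (y), 62 mm wide (x), its edges 6 mm thick. With the boat's underside 66 mm below mid-thickness of the plate, the boat can be tipped 45 degrees to either side about the slot's long middle line, clear of cover, walls and hearth.
- brick: Pale firebrick, fixed, 114 mm (x) by 230 mm (y) by 32 mm high, the boat's stand. Origin: centre of its underside; z up; its top is 32 mm above the origin.
- pitch_pipe: Bystander: brass pitch pipe lying between furnace and brick, 140 mm long (x), 26 mm wide, 24 mm high. Origin: centre of underside.
- bamboo: Bystander: bamboo resonator section standing upright, 70 mm diameter, 160 mm tall. Origin: centre of underside.
- cymbal_a: Bystander: small bronze cengceng cymbal, 100 mm across, 34 mm high. Origin: centre of underside.
- cymbal_b: Bystander: the other cymbal, alike.
- scraper: Bystander: black steel scraper with wooden handle, 200 mm long (x), 30 mm wide, 16 mm high. Origin: centre of underside.
- mallet: Bystander: hammer, 200 mm long, lying along its x axis. Origin: centre of underside.

How it is judged:
By the outcome, as a careful person would: the job done as asked, in the order asked, and still so for the second after the job is handed in, with the robot touching nothing.
It also fails if it takes over 64 s, if anything falls off the work surface, if the arm or the gripper's body presses on something with over 40 N, if the wrist force passes 120 N, or if a joint passes its speed limit or range.

## Working session

There is one attempt and no reset: what is moved stays moved. The work goes in short steps, Python scripts to look and compute and a shell command to move; the robot and the scene stay as the last step left them, time stands still between calls to the robot, and variables do not carry over. Pictures are saved under pics/ and viewed, at most 10 in all, crops included, and the job is handed in when it is done.

```bash
ls; mkdir -p pics; python3 - <<'E'
from station import arm
import cv2,numpy as np
s=arm.read_state(); print(s)
for n in("scene","top"):
    d=arm.get_image(n); cv2.imwrite(f"pics/{n}0.png",d["img"][:,:,::-1]); print(n,d["mtx"],d["dist"],d["rvec"],d["tvec"])
E
```

```text
pics
{'clock': 0.0, 'q': array([ 1.61306600e+00,  3.59424005e-01,  1.10433104e-02, -3.47026231e-04,
       -1.22409944e+00, -2.88101466e-01]), 'qvel': array([-0.00024055, -0.0015222 ,  0.00026248,  0.00013848,  0.0002509 ,
       -0.00124765]), 'tau': array([-2.25912394e-03, -5.82713306e+01,  2.93063807e+01,  6.99730530e+00,
        7.10398905e-03, -1.50167266e-04]), 'ee_pos': array([0.16417796, 0.65421666, 0.22559248]), 'tcp_rot': array([ 8.57268547e-04,  9.92447735e-01, -1.22665226e-01, -2.24801518e-05]), 'contact_force': array([-0.02424233, -0.74039944,  0.18163971]), 'torque': array([ 0.02929638,  0.00209132, -0.0220853 ]), 'grasp_force': 0.0, 'gripper_width': 0.9978982810928275}
scene [[523.04115538   0.         323.68313712]
 [  0.         523.04115538 238.29293256]
 [  0.           0.           1.        ]] [-0.12772138  0.          0.          0.          0.        ] [ 2.23572361  0.94402972 -0.36838367] [-0.38049771 -0.19389085  1.57444125]
top [[546.1913925    0.         313.47702026]
 [  0.         546.1913925  235.6437578 ]
 [  0.           0.           1.        ]] [-0.05454658  0.          0.          0.          0.        ] [ 2.09758326 -2.14102037  0.19409896] [0.01179934 0.56132325 1.48920017]
```

View pics/scene0.png

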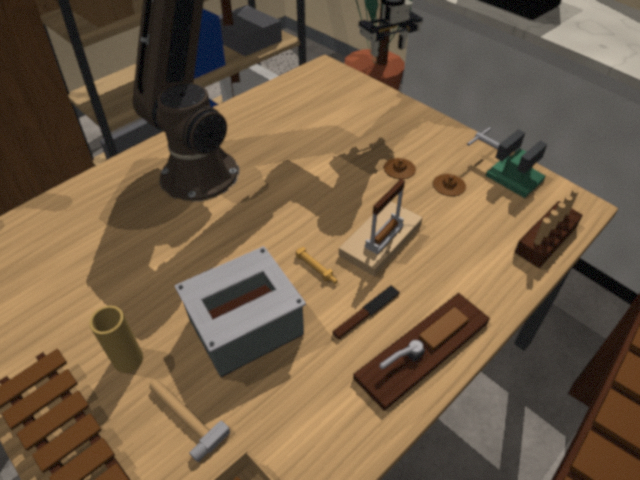

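View pics/top0.png

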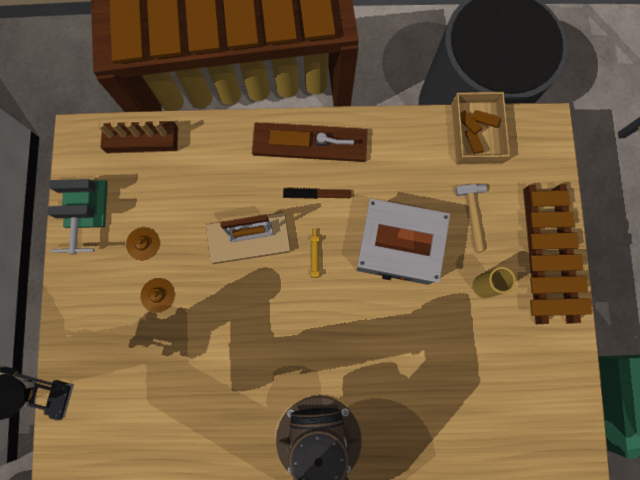

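The scene view shows the boat on its brick at about (385,225), and the furnace with its slot at (238,295). In the top view the boat's handle is at (246,223), the slot at (404,240), the brick at (248,238) and the pipe at (315,253). I'll cast rays from these next.

```bash
cat > h.py <<'E'
import cv2,numpy as np
from station import arm
from scipy.spatial.transform import Rotation as R
def cam(d,ee=None,q=None):
    if "rvec" in d:
        Rc=cv2.Rodrigues(np.array(d["rvec"],float))[0]; t=np.array(d["tvec"],float).ravel()
    else:
        T=np.eye(4);T[:3,:3]=R.from_quat(np.r_[q[1:],q[0]]).as_matrix();T[:3,3]=ee
        W=np.linalg.inv(T@np.array(d["hand_eye"])); Rc,t=W[:3,:3],W[:3,3]
    return Rc,t,np.array(d["mtx"]),np.array(d["dist"],float)
def ray(c,uv):
    Rc,t,K,D=c
    n=cv2.undistortPoints(np.array(uv,float).reshape(-1,1,2),K,D).reshape(-1,2)
    v=np.c_[n,np.ones(len(n))]@Rc
    return -Rc.T@t, v/np.linalg.norm(v,axis=1)[:,None]
def onz(c,uv,z):
    o,v=ray(c,uv); return o+v*((z-o[2])/v[:,2])[:,None]
def tri(c1,u1,c2,u2):
    o1,v1=ray(c1,u1);o2,v2=ray(c2,u2);out=[]
    for a,b in zip(v1,v2):
        s=np.linalg.lstsq(np.c_[a,-b],o2-o1,rcond=None)[0]
        p,q=o1+a*s[0],o2+b*s[1]; out.append(np.r_[(p+q)/2,np.linalg.norm(p-q)])
    return np.array(out)
def proj(c,P): return cv2.projectPoints(np.array(P,float).reshape(-1,1,3),cv2.Rodrigues(c[0])[0],c[1],c[2],c[3])[0].reshape(-1,2)
E
python3 - <<'E'
from h import *
np.set_printoptions(precision=3,suppress=True)
T=arm.get_image("top");S=arm.get_image("scene");ct,cs=cam(T),cam(S)
print(proj(ct,[[0,0,0],[.3,0,0],[0,.3,0],[.164,.655,.227]]).round(), "cams",ray(ct,[[0,0]])[0],ray(cs,[[0,0]])[0])
print("slot",onz(ct,[[404,240]],.13),onz(cs,[[238,295]],.13)); print("tri handle",tri(ct,[[246,223]],cs,[[389,195]])); print("brick",onz(ct,[[248,238]],.032)); print("pipe",onz(ct,[[315,232],[315,274]],.024))
a=cv2.resize(T["img"][190:290,195:335],None,fx=5,fy=5,interpolation=3);cv2.imwrite("pics/t1.png",a[:,:,::-1])
a=np.hstack([cv2.resize(S["img"][170:280,330:430],None,fx=4,fy=4,interpolation=3),cv2.resize(S["img"][245:355,175:275],None,fx=4,fy=4,interpolation=3)])
cv2.imwrite("pics/s1.png",a[:,:,::-1])
E
```

```text
[[318. 440.]
 [316. 330.]
 [209. 442.]
 [ 46. 389.]] cams [ 0.272 -0.006  1.568] [ 1.133 -0.575  1.023]
slot [[ 0.53  -0.242  0.13 ]] [[ 0.532 -0.241  0.13 ]]
tri handle [[0.578 0.179 0.179 0.01 ]]
brick [[0.563 0.188 0.032]]
pipe [[ 0.578 -0.004  0.024]
 [ 0.456 -0.002  0.024]]
```

View pics/t1.png

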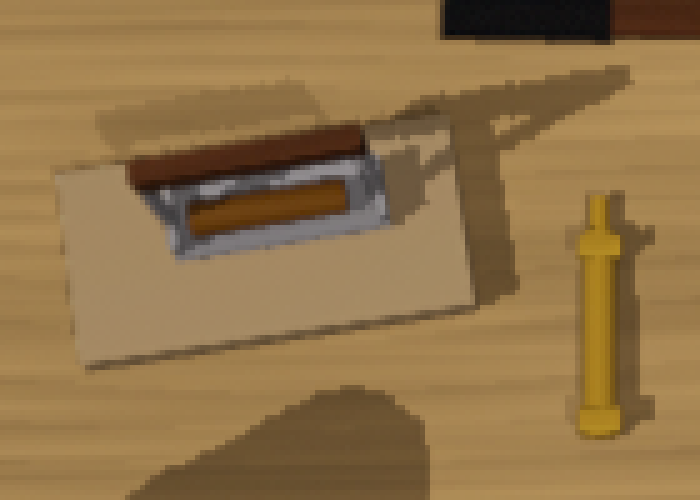

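Raw top view: the boat stands near the front right of its brick at a yaw of about 9°, with the billet inside. I'll move above it and measure with the wrist camera.

```bash
J="python3 -m jog"
python3 -m jog '[1,1,0.7,-0.65,0,0,0, 1,1,0.7,-0.65,0,0,0, 1,1,0.7,-0.65,0,0,0, 1,1,0.7,-0.65,0,0,0, 1,1,0.7,-0.65,0,0,0, 1,1,0.7,-0.65,0,0,0, 1,1,0.7,-0.65,0,0,0, 1,1,0.7,-0.65,0,0,0]'
python3 -m jog '[1,1,0.7,0,0,0,0, 1,1,0.7,0,0,0,0, 1,1,0.7,0,0,0,0, 1,1,0.7,0,0,0,0, 1,1,0.7,0,0,0,0, 1,1,0.7,0,0,0,0, 1,1,0.7,0,0,0,0]'
python3 -m jog '[1,0.5,0.36,0,0,0,1, 1,0.5,0.36,0,0,0,1, 1,0.5,0.36,0,0,0,1, 1,0.5,0.36,0,0,0,1, 1,0.5,0.36,0,0,0,1]'
python3 -m jog '[1,0,0,0,0,0,1, 1,0,0,0,0,0,1, 1,0,0,0,0,0,1, 1,0,0,0,0,0,1, 1,0,0,0,0,0,1, 1,0,0,0,0,0,1]'
python3 - <<'E'
from h import *
s=arm.read_state();print(s["clock"],s["q"],s["ee_pos"],s["tcp_rot"])
W=arm.get_image("wrist");cv2.imwrite("pics/w1.png",W["img"][:,:,::-1]);print(W["mtx"],W["dist"],W["hand_eye"])
np.savez("w1.npz",img=W["img"],ee=s["ee_pos"],q=s["tcp_rot"])
E
```

```text
clock: 0.87
ee_pos: [0.3271, 0.4679, 0.3608]
tcp_rot: [-0.003, 0.992, -0.124, 0.001]
contact_force: [-0.9, 0.5, 0.5]
gripper_width: 1.003
grasp_force: 0.0
clock: 1.45
ee_pos: [0.4867, 0.2818, 0.3561]
tcp_rot: [0.001, 0.992, -0.125, -0.0]
contact_force: [-0.7, 1.1, 0.1]
gripper_width: 0.996
grasp_force: 0.0
clock: 1.87
ee_pos: [0.5644, 0.1901, 0.3554]
tcp_rot: [0.001, 0.925, -0.38, -0.001]
contact_force: [0.1, -0.4, -0.8]
gripper_width: 0.997
grasp_force: 0.0
clock: 2.37
ee_pos: [0.563, 0.1926, 0.3565]
tcp_rot: [-0.0, 0.8, -0.6, -0.0]
contact_force: [-0.1, 0.6, 0.5]
gripper_width: 0.996
grasp_force: 0.0
2.3667 [ 6.57602565e-01  1.72448415e-01  4.93657661e-02 -2.30786661e-04
 -1.44773595e+00 -3.74741113e-01] [0.56301693 0.19257381 0.35647475] [-1.97236473e-05  7.99711606e-01 -6.00384322e-01 -1.13357808e-04]
[[414.43587378   0.         321.76932124]
 [  0.         414.43587378 228.70537601]
 [  0.           0.           1.        ]] [-0.05163589  0.          0.          0.          0.        ] [[-8.13056438e-05 -9.62628205e-01 -2.70826390e-01  7.08361720e-02]
 [ 9.99999904e-01 -1.95016598e-04  3.92955951e-04 -6.40554614e-04]
 [-4.31086123e-04 -2.70826332e-01  9.62628128e-01 -1.58706969e-01]
 [ 0.00000000e+00  0.00000000e+00  0.00000000e+00  1.00000000e+00]]
```

View pics/w1.png

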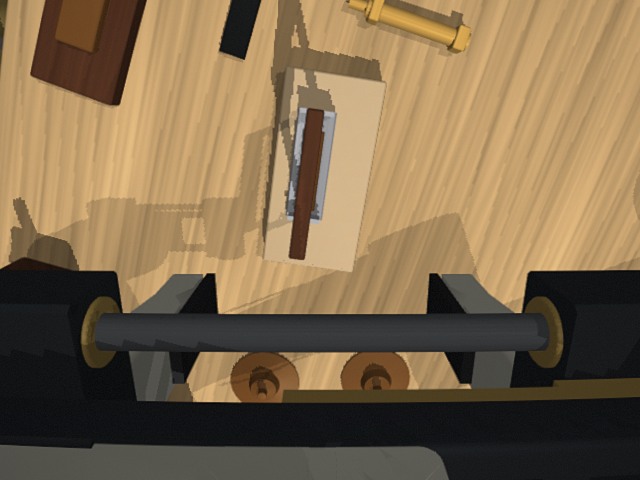

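The wrist view shows the handle bar from (315,110) to (297,258). The brick's corners are about (288,68), (385,82), (351,271) and (264,259). Next I'll mask the handle in both views, and measure the cover and slot from the top and scene cameras.

```bash
cat > m.py <<'E'
from h import *
np.set_printoptions(precision=4,suppress=True)
def blob(img,roi,f,pick=None):
    x0,y0,x1,y1=roi; a=img[y0:y1,x0:x1].astype(int); m=f(a[...,0],a[...,1],a[...,2]).astype(np.uint8)
    m=cv2.morphologyEx(m,cv2.MORPH_OPEN,np.ones((2,2),np.uint8))
    cs=cv2.findContours(m,cv2.RETR_EXTERNAL,cv2.CHAIN_APPROX_NONE)[0]
    c=max(cs,key=cv2.contourArea) if pick is None else min(cs,key=lambda c:np.hypot(*(np.array(cv2.minAreaRect(c)[0])+[x0,y0]-pick))-cv2.contourArea(c)*.01)
    return c.reshape(-1,2)+[x0,y0],m
def ends(c):
    r=cv2.minAreaRect(c.astype(np.float32));b=cv2.boxPoints(r)
    i=np.argmin([np.linalg.norm(b[k]-b[(k+1)%4]) for k in (0,1)])
    return np.array([(b[i]+b[i+1])/2,(b[(i+2)%4]+b[(i+3)%4])/2]),r
brown=lambda r,g,b:(r<130)&(r-b>30)&(r>1.8*g)
E
python3 - <<'E'
from m import *
w=np.load("w1.npz");W=arm.get_image("wrist");cw=cam(W,w["ee"],w["q"])
T=arm.get_image("top");S=arm.get_image("scene");ct,cs=cam(T),cam(S)
c,_=blob(W["img"],(255,80,355,275),brown); e,r=ends(c); print("wrist",e,r)
P=onz(cw,e,.186);print(P,P.mean(0),np.linalg.norm(P[0]-P[1]),np.degrees(np.arctan2(*(P[0]-P[1])[:2])))
c2,_=blob(T["img"],(215,205,280,245),brown); e2,r2=ends(c2);print("top",e2,r2)
c3,_=blob(S["img"],(365,175,412,220),brown); e3,r3=ends(c3);print("scene",e3,r3)
for a in(e2,e2[::-1]): print("w-t",tri(cw,e,ct,a))
for a in(e3,e3[::-1]): print("w-s",tri(cw,e,cs,a))
B=onz(cw,[[288,68],[385,82],[351,271],[264,259]],.032);print("brick",B,B.mean(0),np.linalg.norm(np.diff(B,axis=0),axis=1))
# cover: light grey in top; slot = hole
for n,I,cc,roi in(("T",T["img"],ct,(350,190,460,290)),("S",S["img"],cs,(170,240,310,360))):
    x0,y0,x1,y1=roi;a=I[y0:y1,x0:x1].astype(int);m=((a.min(2)>115)&(a.max(2)-a.min(2)<40)).astype(np.uint8)
    k,h=cv2.findContours(m,cv2.RETR_CCOMP,cv2.CHAIN_APPROX_NONE)
    for q,hh in zip(k,h[0]):
        if cv2.contourArea(q)>250:
            b=cv2.boxPoints(cv2.minAreaRect(q.astype(np.float32)))+[x0,y0]
            ap=cv2.approxPolyDP(cv2.convexHull(q),4,True).reshape(-1,2)+[x0,y0];G=onz(cc,ap,.13)
            print(n,hh[3],cv2.contourArea(q),ap.tolist(),G[:,:2].tolist(),G.mean(0))
E
```

```text
Traceback (most recent call last):
  File "m.py", line 7, in blob
    c=max(cs,key=cv2.contourArea) if pick is None else min(cs,key=lambda c:np.hypot(*(np.array(cv2.minAreaRect(c)[0])+[x0,y0]-pick))-cv2.contourArea(c)*.01)
      ~~~^^^^^^^^^^^^^^^^^^^^^^^^
ValueError: max() iterable argument is empty
```

```bash
cat > meas.py <<'E'
from m import *
w=np.load("w1.npz");W={**arm.get_image("wrist"),"img":w["img"]};cw=cam(W,w["ee"],w["q"])
T=arm.get_image("top");S=arm.get_image("scene");ct,cs=cam(T),cam(S)
print(W["img"][180,307],W["img"][240,299],T["img"][222,245],S["img"][200,385])
brown=lambda r,g,b:(r<125)&(r-b>18)&(r>1.5*g)
c,_=blob(W["img"],(255,80,355,275),brown); e,r=ends(c); print("wrist",e,r)
P=onz(cw,e,.186);print(P,P.mean(0),np.linalg.norm(P[0]-P[1]),np.degrees(np.arctan2(*(P[0]-P[1])[:2])))
c2,_=blob(T["img"],(215,205,280,245),brown); e2,r2=ends(c2);print("top",e2,r2)
c3,_=blob(S["img"],(365,175,412,220),brown); e3,r3=ends(c3);print("scene",e3,r3)
for a in(e2,e2[::-1]): print("w-t",tri(cw,e,ct,a))
for a in(e3,e3[::-1]): print("w-s",tri(cw,e,cs,a))
B=onz(cw,[[288,68],[385,82],[351,271],[264,259]],.032);print("brick",B,B.mean(0),np.linalg.norm(np.diff(B,axis=0),axis=1))
for n,I,cc,roi in(("T",T["img"],ct,(350,190,460,290)),("S",S["img"],cs,(170,240,310,360))):
    x0,y0,x1,y1=roi;a=I[y0:y1,x0:x1].astype(int);m=((a.min(2)>115)&(a.max(2)-a.min(2)<40)).astype(np.uint8)
    k,h=cv2.findContours(m,cv2.RETR_CCOMP,cv2.CHAIN_APPROX_NONE)
    for q,hh in zip(k,h[0]):
        if cv2.contourArea(q)>250:
            ap=cv2.approxPolyDP(cv2.convexHull(q),4,True).reshape(-1,2)+[x0,y0];G=onz(cc,ap,.13)
            print(n,hh[3],cv2.contourArea(q),ap.tolist(),G[:,:2].round(3).tolist(),G.mean(0))
E
python3 meas.py
```

```text
[82 51 34] [75 44 29] [27 29 31] [55 31 19]
wrist [[317.5846 110.3231]
 [298.9538 259.3692]] ((308.26922607421875, 184.84616088867188), (19.101348876953125, 150.2060546875), 7.125016689300537)
[[0.5868 0.124  0.186 ]
 [0.5684 0.2448 0.186 ]] [0.5776 0.1844 0.186 ] 0.12220542509335301 171.3349386148635
top [[267.844  218.1158]
 [248.1057 221.599 ]] ((257.9748229980469, 219.85739135742188), (5.734915733337402, 20.043241500854492), 79.99201965332031)
scene [[404.2501 182.25  ]
 [374.7501 211.75  ]] ((389.50006103515625, 197.00003051757812), (6.363960266113281, 41.719295501708984), 45.0)
w-t [[0.5881 0.1214 0.1672 0.0055]
 [0.5596 0.1675 0.3425 0.0499]]
w-t [[0.5749 0.1426 0.2455 0.0432]
 [0.5542 0.1208 0.446  0.0761]]
w-s [[0.6108 0.1413 0.2684 0.0604]
 [0.5381 0.2541 0.0602 0.085 ]]
w-s [[0.5876 0.1245 0.1675 0.0017]
 [0.5692 0.2526 0.1695 0.0046]]
brick [[0.6321 0.0893 0.032 ]
 [0.525  0.0733 0.032 ]
 [0.4949 0.2978 0.032 ]
 [0.603  0.3126 0.032 ]] [0.5638 0.1933 0.032 ] [0.1083 0.2264 0.1092]
T -1 1170.0 [[365, 223], [416, 277], [357, 266]] [[0.578, -0.139], [0.43, -0.269], [0.462, -0.114]] [ 0.4902 -0.1741  0.13  ]
T -1 256.5 [[422, 209], [448, 213], [447, 230]] [[0.614, -0.295], [0.601, -0.365], [0.555, -0.359]] [ 0.59 -0.34  0.13]
S -1 415.0 [[243, 333], [210, 350], [200, 332]] [[0.614, -0.293], [0.599, -0.365], [0.552, -0.355]] [ 0.5882 -0.3373  0.13  ]
S -1 1279.5 [[288, 280], [201, 274], [264, 247]] [[0.575, -0.138], [0.429, -0.265], [0.465, -0.113]] [ 0.4897 -0.1719  0.13  ]
```

The handle centre is (0.578, 0.184), its length measures 122 mm, its yaw is 8.7° and its height about 0.17 m, all in line with the text. The brick's centre is (0.564, 0.193) and its yaw 7.5°. I'll align and come down to z ≈ 0.22.

```bash
python3 -m jog '[1,0.06,-0.06,0.68,0,0,0.25, 1,0.06,-0.06,0.68,0,0,0.25, 1,0.06,-0.06,0.68,0,0,0.25, 1,0.06,-0.06,0.68,0,0,0.25, 1,0.06,-0.06,0.68,0,0,0.25, 1,0.06,-0.06,0.68,0,0,0.25]'
python3 - <<'E'
from m import *
s=arm.read_state();W=arm.get_image("wrist");cv2.imwrite("pics/w2.png",W["img"][:,:,::-1])
np.savez("w2.npz",img=W["img"],ee=s["ee_pos"],q=s["tcp_rot"]);print(s["ee_pos"],s["tcp_rot"])
E
```

```text
clock: 3.22
ee_pos: [0.5792, 0.1834, 0.2218]
tcp_rot: [0.0, 0.757, -0.653, 0.001]
contact_force: [1.0, -0.8, 0.8]
gripper_width: 1.001
grasp_force: 0.0
[0.5792 0.1834 0.2218] [ 0.0001  0.7573 -0.6531  0.0005]
```

View pics/w2.png

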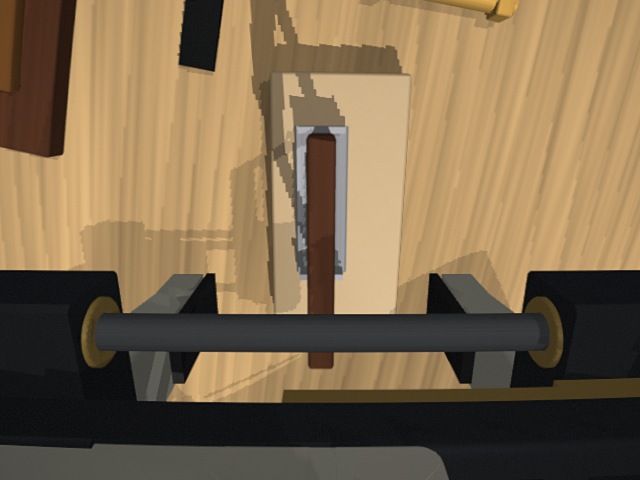

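The wrist view shows the handle centred between the fingers (columns 308–335, rows 134–368) and in line with the tool. I'll go down and grip.

```bash
python3 - <<'E'
from m import *
w=np.load("w2.npz");W={**arm.get_image("wrist")};cw=cam(W,w["ee"],w["q"])
P=onz(cw,[[321.5,134],[321,368]],.186);print(P,P.mean(0),np.linalg.norm(P[0]-P[1]))
E
python3 -m jog '[1,0,0,0.34,0,0,0, 1,0,0,0.34,0,0,0, 1,0,0,0.34,0,0,0, 1,0,0,0.34,0,0,0]'
python3 -m jog '[-1,0,0,0,0,0,0, -1,0,0,0,0,0,0, -1,0,0,0,0,0,0, -1,0,0,0,0,0,0, -1,0,0,0,0,0,0, -1,0,0,0,0,0,0, -1,0,0,0,0,0,0, -1,0,0,0,0,0,0]'
```

```text
[[0.5886 0.1228 0.186 ]
 [0.5707 0.2451 0.186 ]] [0.5796 0.184  0.186 ] 0.12356993818124062
clock: 3.65
ee_pos: [0.5789, 0.1836, 0.154]
tcp_rot: [-0.0, 0.757, -0.653, 0.0]
contact_force: [0.6, -1.0, 1.7]
gripper_width: 1.002
grasp_force: 0.0
clock: 4.32
ee_pos: [0.5784, 0.1834, 0.1526]
tcp_rot: [0.0, 0.757, -0.653, -0.0]
contact_force: [-0.1, -1.4, 0.1]
gripper_width: 0.454
grasp_force: 0.0
```

```bash
python3 -m jog '[-1,0,0,0,0,0,0, -1,0,0,0,0,0,0, -1,0,0,0,0,0,0, -1,0,0,0,0,0,0, -1,0,0,0,0,0,0, -1,0,0,0,0,0,0, -1,0,0,0,0,0,0, -1,0,0,0,0,0,0]'
python3 -m jog '[-1,0,0,-0.05,0,0,0, -1,0,0,-0.1,0,0,0, -1,0,0,-0.15,0,0,0, -1,0,0,-0.2,0,0,0, -1,0,0,-0.2,0,0,0, -1,0,0,-0.2,0,0,0]'
```

```text
clock: 4.98
ee_pos: [0.5783, 0.1834, 0.1524]
tcp_rot: [0.0, 0.757, -0.653, -0.0]
contact_force: [0.6, 0.3, -0.7]
gripper_width: 0.158
grasp_force: 30.0
clock: 5.48
ee_pos: [0.5788, 0.1836, 0.1936]
tcp_rot: [-0.001, 0.757, -0.653, 0.0]
contact_force: [-0.1, -1.2, -5.2]
gripper_width: 0.16
grasp_force: 30.0
```

```bash
python3 -m jog '[-1,0,0,-0.1,0,0,0, -1,0.05,0,-0.2,0,0,0, -1,0.15,0,-0.35,0,0,0, -1,0.25,0,-0.5,0,0,0, -1,0.35,0,-0.6,0,0,0, -1,0.45,0,-0.6,0,0,0, -1,0.5,0,-0.6,0,0,0, -1,0.5,0,-0.6,0,0,0]'
python3 - <<'E'
from m import *
s=arm.read_state();W=arm.get_image("wrist");cv2.imwrite("pics/w3.png",W["img"][:,:,::-1])
np.savez("w3.npz",img=W["img"],ee=s["ee_pos"],q=s["tcp_rot"]);print(s["ee_pos"],s["tcp_rot"])
E
```

```text
clock: 6.15
ee_pos: [0.5926, 0.0825, 0.3119]
tcp_rot: [0.001, 0.756, -0.654, -0.0]
contact_force: [0.5, 2.1, -6.4]
gripper_width: 0.158
grasp_force: 30.0
[0.5926 0.0825 0.3119] [ 0.0005  0.7564 -0.6541 -0.0004]
```

View pics/w3.png

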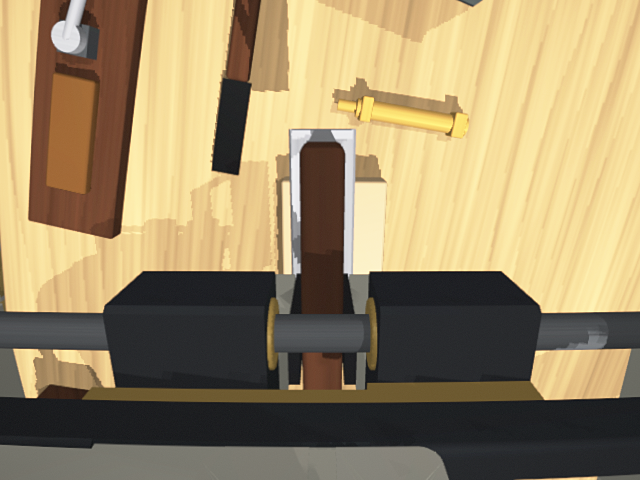

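The boat hangs straight in the grip, with the handle at columns 300–345. The furnace is not in view yet, so I'll advance, turn to the slot's heading and look again.

```bash
python3 -m jog '[-1,0.05,0.02,0,0,0,0.05, -1,0.15,0.06,0,0,0,0.15, -1,0.3,0.12,0,0,0,0.25, -1,0.45,0.18,0,0,0,0.35, -1,0.6,0.24,0,0,0,0.45, -1,0.72,0.28,0,0,0,0.55, -1,0.8,0.3,0,0,0,0.58, -1,0.8,0.3,0,0,0,0.58]'
python3 - <<'E'
from m import *
s=arm.read_state();W=arm.get_image("wrist");T=arm.get_image("top")
np.savez("w4.npz",img=W["img"],ee=s["ee_pos"],q=s["tcp_rot"]);print(s["ee_pos"],s["tcp_rot"])
a=W["img"][0:300,120:520];b=cv2.resize(T["img"][190:290,350:460],(400,364),interpolation=3)[:300]
b=cv2.resize(T["img"][190:290,350:460],(400,364),interpolation=3)
cv2.imwrite("pics/w4.png",np.hstack([np.vstack([a,np.zeros((64,400,3),np.uint8)]),b])[:,:,::-1])
E
```

```text
clock: 6.87
ee_pos: [0.556, -0.085, 0.3118]
tcp_rot: [-0.001, -0.648, 0.761, 0.0]
contact_force: [0.3, 0.7, -5.1]
gripper_width: 0.155
grasp_force: 30.0
[ 0.556  -0.085   0.3118] [-0.001  -0.6483  0.7614  0.0002]
```

View pics/w4.png

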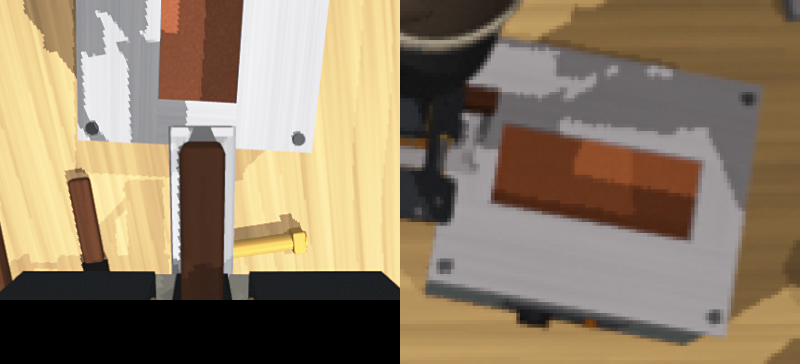

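The left half is the wrist crop. It shows the slot's near corners at (278,99) and (356,103) in the full image, and the cover's near corners at (197,140) and (433,153). The right half is the top view, with the slot corners at about (380,224), (433,234), (430,256) and (375,245). I'll refine these with a mask and cast rays.

```bash
python3 - <<'E'
from m import *
w=np.load("w4.npz");W=arm.get_image("wrist");cw=cam(W,w["ee"],w["q"]);I=w["img"]
red=lambda r,g,b:(r>80)&(r>1.6*g)&(r-b>50)
def edge(rows,roi,I):
    L=[];Rr=[]
    for y in rows:
        a=I[y,roi[0]:roi[1]].astype(int);k=np.where(red(a[:,0],a[:,1],a[:,2]))[0]
        L.append([roi[0]+k[0]-.5,y]);Rr.append([roi[0]+k[-1]+.5,y])
    return np.array(L),np.array(Rr)
L,Rr=edge(range(5,94,4),(265,375),I)
for n,E in(("L",L),("R",Rr)):
    P=onz(cw,E,.13);v=cv2.fitLine(P[:,:2].astype(np.float32),cv2.DIST_HUBER,0,.01,.01).ravel();print(n,v,"yaw",np.degrees(np.arctan(-v[0]/v[1])));
PL,PR=onz(cw,L,.13)[:,:2],onz(cw,Rr,.13)[:,:2];vL=np.polyfit(PL[:,1],PL[:,0],1);vR=np.polyfit(PR[:,1],PR[:,0],1)
print("centre-line x at y=-.242",np.polyval(vL,-.242),np.polyval(vR,-.242),(np.polyval(vL,-.242)+np.polyval(vR,-.242))/2)
C=onz(cw,[[278,99.5],[356,103]],.13);print("near corners",C,np.linalg.norm(C[0]-C[1]))
k=onz(cw,[[197,140],[433,153]],.13);print("cover near corners",k,np.linalg.norm(k[0]-k[1]),k.mean(0))
T=arm.get_image("top");S=arm.get_image("scene");ct,cs=cam(T),cam(S)
tc=[[379.7,223.8],[433.3,234.3],[429.8,256],[375,245.3]];G=onz(ct,tc,.13);print("top slot",G[:,:2],G.mean(0),np.linalg.norm(np.diff(G,axis=0),axis=1))
# height check: near corners wrist vs top
for a in ([0,3],):
    print(tri(cw,[[278,99.5],[356,103]],ct,[tc[0],tc[3]]))
tcov=onz(ct,[[350+363/3.636,190+87/3.636],[350+330/3.636,190+335/3.636]],.13);print("cover far corners top",tcov,np.linalg.norm(tcov[0]-tcov[1]),(tcov.mean(0)+k.mean(0))/2)
E
```

```text
L [ 0.2091  0.9779  0.5674 -0.2084] yaw -12.068211
R [ 0.2107  0.9776  0.5062 -0.2078] yaw -12.162234
centre-line x at y=-.242 0.5601709899716959 0.4988322679852051 0.5295016289784504
near corners [[ 0.5764 -0.1704  0.13  ]
 [ 0.516  -0.158   0.13  ]] 0.061655429954137156
cover near corners [[ 0.6471 -0.1503  0.13  ]
 [ 0.4593 -0.1093  0.13  ]] 0.19223160896490082 [ 0.5532 -0.1298  0.13  ]
top slot [[ 0.5754 -0.1789]
 [ 0.5436 -0.3217]
 [ 0.485  -0.3088]
 [ 0.517  -0.1638]] [ 0.5302 -0.2433  0.13  ] [0.1463 0.06   0.1484]
[[ 0.5719 -0.1725  0.1564  0.0077]
 [ 0.516  -0.1602  0.1412  0.0051]]
cover far corners top [[ 0.5987 -0.37    0.13  ]
 [ 0.4146 -0.3338  0.13  ]] 0.18765684725657597 [ 0.5299 -0.2408  0.13  ]
```

The slot's yaw is -12.1° and its centre is (0.530, -0.239). The near-end width measures 61.7 mm and the cover 192 mm, both matching the text at z = 0.13. I'll move above it.

```bash
python3 -m jog '[-1,0.05,0,0,0,0,0.02, -1,0.15,0,0,0,0,0.04, -1,0.3,0,0,0,0,0.06, -1,0.45,0,0,0,0,0.08, -1,0.6,0,0,0,0,0.1, -1,0.72,0.005,0,0,0,0.1, -1,0.78,0.005,0,0,0,0.1, -1,0.78,0.005,0,0,0,0.1]'
python3 -m jog '[-1,0,0,0.1,0,0,0, -1,0,0,0.2,0,0,0, -1,0,0,0.2,0,0,0, -1,0,0,0.2,0,0,0]'
python3 - <<'E'
from m import *
s=arm.read_state();W=arm.get_image("wrist");T=arm.get_image("top");S=arm.get_image("scene")
q=s["tcp_rot"];print(s["ee_pos"],q,2*np.degrees(np.arctan(q[2]/q[1])),s["q"])
a=W["img"][0:300,120:520];b=cv2.resize(S["img"][180:360,160:360],(400,360),interpolation=3)
cv2.imwrite("pics/w5.png",np.hstack([np.vstack([a,np.zeros((60,400,3),np.uint8)]),b])[:,:,::-1])
E
```

```text
clock: 7.78
ee_pos: [0.5313, -0.2385, 0.3123]
tcp_rot: [-0.001, -0.629, 0.778, 0.0]
contact_force: [0.5, 3.2, -5.1]
gripper_width: 0.16
grasp_force: 30.0
clock: 8.12
ee_pos: [0.5314, -0.2359, 0.2718]
tcp_rot: [-0.001, -0.63, 0.777, 0.001]
contact_force: [0.7, -0.8, -4.5]
gripper_width: 0.157
grasp_force: 30.0
[ 0.5314 -0.2359  0.2718] [-0.001  -0.6298  0.7768  0.0009] -101.93520474252693 [-0.0815  0.1807 -0.1277 -0.     -1.265  -0.1267]
```

View pics/w5.png

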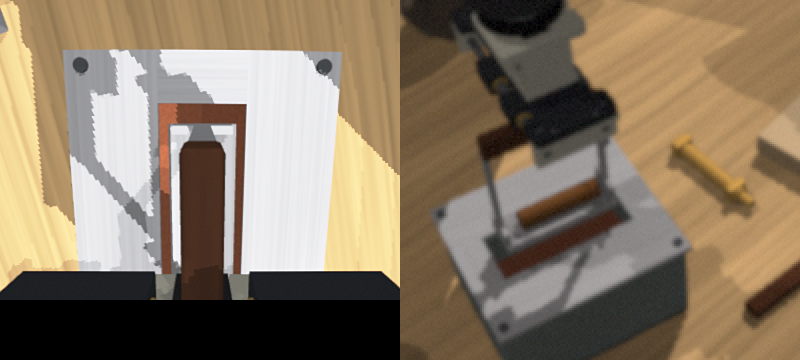

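The boat sits within the slot outline. The slot's far corners are at (278,103) and (367,103), and the boat's far plate spans columns 290–357 at row 124. I'll cast these rays.

```bash
python3 - <<'E'
from m import *
s=arm.read_state();W=arm.get_image("wrist");cw=cam(W,s["ee_pos"],s["tcp_rot"]);I=W["img"]
C=onz(cw,[[278,103.5],[367,103.5]],.13);print(C,np.linalg.norm(C[0]-C[1]))
v=C[0]-C[1];print("yaw",np.degrees(np.arctan2(v[1],v[0])));u=np.array([.2096,.9778]);print("centre",C.mean(0)[:2]+.075*u)
k=onz(cw,[[183,51],[462,51.5]],.13);v=k[0]-k[1];print("cover",k,np.linalg.norm(v),np.degrees(np.arctan2(v[1],v[0])),k.mean(0)[:2]+.11*u)
z0=s["ee_pos"][2]-.1206
B=onz(cw,[[289.5,124],[356.5,124]],z0+.028);print("boat end",B,np.linalg.norm(B[0]-B[1]),B.mean(0)[:2]+.062*u, s["ee_pos"])
E
```

```text
[[ 0.5467 -0.3182  0.13  ]
 [ 0.4855 -0.3053  0.13  ]] 0.06258924275029527
yaw -11.934487473451725
centre [ 0.5318 -0.2384]
cover [[ 0.6026 -0.3663  0.13  ]
 [ 0.4151 -0.3262  0.13  ]] 0.19177456266076853 -12.044226727181291 [ 0.5319 -0.2387]
boat end [[ 0.5378 -0.3033  0.1816]
 [ 0.4991 -0.2951  0.1816]] 0.039542746290169066 [ 0.5314 -0.2386] [ 0.5328 -0.2364  0.2742]
```

The boat is within about 1 mm of the slot's centre with matching yaw. I'll lower it straight down by 90 mm.

```bash
python3 -m jog '[-1,0,0,0.05,0,0,0, -1,0,0,0.12,0,0,0, -1,0,0,0.19,0,0,0, -1,0,0,0.26,0,0,0, -1,0,0,0.33,0,0,0, -1,0,0,0.4,0,0,0, -1,0,0,0.45,0,0,0, -1,0,0,0.45,0,0,0]'
python3 -m jog '[-1,0,0,0,0,0,0]'
python3 -m jog '[-1,0,0,0,0,0,0]'
python3 - <<'E'
from m import *
s=arm.read_state();W=arm.get_image("wrist");S=arm.get_image("scene")
a=W["img"][0:300,120:520];b=cv2.resize(S["img"][180:360,160:360],(400,360),interpolation=3)
cv2.imwrite("pics/w6.png",np.hstack([np.vstack([a,np.zeros((60,400,3),np.uint8)]),b])[:,:,::-1])
E
```

```text
clock: 8.98
ee_pos: [0.5305, -0.2361, 0.1801]
tcp_rot: [-0.001, -0.629, 0.777, 0.002]
contact_force: [-1.5, 0.3, -6.4]
gripper_width: 0.157
grasp_force: 30.0
clock: 9.07
ee_pos: [0.5316, -0.2366, 0.1824]
tcp_rot: [-0.0, -0.629, 0.777, 0.0]
contact_force: [0.7, -1.1, -4.4]
gripper_width: 0.157
grasp_force: 30.0
clock: 9.15
ee_pos: [0.5324, -0.2368, 0.1835]
tcp_rot: [0.0, -0.63, 0.777, -0.001]
contact_force: [0.4, -0.5, -4.9]
gripper_width: 0.161
grasp_force: 30.0
```

View pics/w6.png

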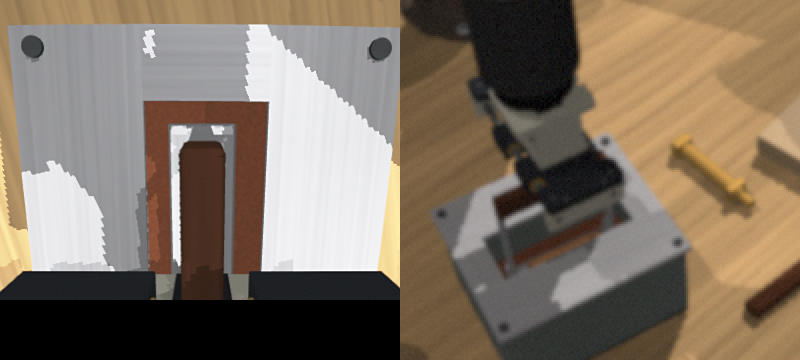

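The boat is 66 mm below the plate's mid-thickness and straight in the slot. The slot's centre appears about 1.5 mm toward tool +y. I'll correct that and tip about the slot's midline, 55 mm below the TCP.

```bash
python3 -m jog '[-1,0,0.007,0,0,0,0, -1,0,0.031,0.001,0.167,0,0, -1,0,0.055,0.004,0.333,0,0, -1,0,0.078,0.009,0.5,0,0, -1,0,0.101,0.017,0.667,0,0, -1,0,0.123,0.026,0.833,0,0, -1,0,0.144,0.037,1,0,0, -1,0,0.144,0.037,1,0,0]'
python3 - <<'E'
from h import *
s=arm.read_state();q=s["tcp_rot"];r=R.from_quat(np.r_[q[1:],q[0]]).as_matrix();print(s["ee_pos"],"tilt",np.degrees(np.arccos(-r[2,2])),"pivot",s["ee_pos"]+r[:,2]*.055,s["q"],s["torque"])
E
```

```text
clock: 9.92
ee_pos: [0.4912, -0.2289, 0.1665]
tcp_rot: [0.159, -0.609, 0.751, -0.197]
contact_force: [-7.6, -1.0, -13.6]
gripper_width: 0.158
grasp_force: 30.0
[ 0.49119848 -0.22888516  0.16651215] tilt 29.383174386261928 pivot [ 0.51759432 -0.23449624  0.11858747] [-0.03950271 -0.06820352 -0.92388634  0.38255463 -0.22418405 -0.52090735] [ 0.98565492  5.71260643 -0.21848197]
```

```bash
python3 -m jog '[-1,0,0,0,0,0,0]'
python3 - <<'E'
from h import *
s=arm.read_state();q=s["tcp_rot"];r=R.from_quat(np.r_[q[1:],q[0]]).as_matrix();print(s["ee_pos"],"tilt",np.degrees(np.arccos(-r[2,2])),"pivot",s["ee_pos"]+r[:,2]*.055,s["q"],s["qvel"],s["torque"])
W=arm.get_image("wrist");S=arm.get_image("scene")
a=W["img"][0:300,120:520];b=cv2.resize(S["img"][180:360,160:360],(400,360),interpolation=3)
cv2.imwrite("pics/w7.png",np.hstack([np.vstack([a,np.zeros((60,400,3),np.uint8)]),b])[:,:,::-1])
E
```

```text
clock: 10.0
ee_pos: [0.4974, -0.2309, 0.1718]
tcp_rot: [0.16, -0.609, 0.751, -0.199]
contact_force: [0.6, -0.5, -1.7]
gripper_width: 0.157
grasp_force: 30.0
[ 0.49737319 -0.23093927  0.17177546] tilt 29.554972821979867 pivot [ 0.52388384 -0.23669947  0.1239319 ] [-0.03964945 -0.06486081 -0.90426677  0.37167554 -0.23777253 -0.50916706] [ 0.0027105   0.02858907  0.1919386  -0.03861075 -0.02776675  0.05073747] [ 5.54870757e-01  1.87197800e+00 -1.42778707e-03]
```

View pics/w7.png

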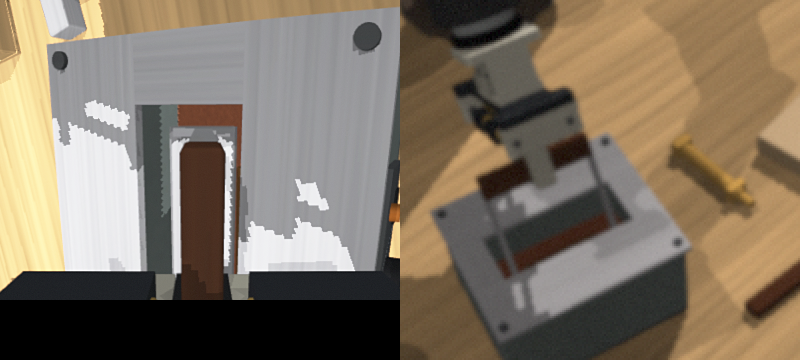

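The wrist view shows the boat still inside the slot after the move settled, at 29.6°. Joints 3 and 5 are running toward their limits in this direction, though. I'll fit a quick kinematic model to the recorded states to choose the tilt side.

```bash
python3 -m jog '[-1,0,0,0,0,0,0, -1,0,0,0,0,0,0]'
cat > k.py <<'E'
from h import *
from scipy.optimize import least_squares
np.set_printoptions(precision=3,suppress=True)
rx=lambda a:R.from_euler('x',a).as_matrix();ry=lambda a:R.from_euler('y',a).as_matrix();rz=lambda a:R.from_euler('z',a).as_matrix()
def fk(p,q,s4):
    r0,z0,a,b,c,L,d=p
    M=rz(q[0])@ry(q[1]);A=M@ry(-q[2]);B=A@rx(s4*q[3])@ry(-q[4])
    return rz(q[0])@np.array([r0,d,z0])+M@np.array([0,0,a])+A@np.array([b,0,c])+B@np.array([L,0,0]),B[:,0]
s=arm.read_state()
D=[([1.61307,.35942,.01104,0,-1.2241,-.288],[.1642,.6542,.2256],[0,0,-1]),([.6576,.17245,.04937,0,-1.44774,-.3747],[.563,.1926,.3565],[0,0,-1]),
([-.0815,.1807,-.1277,0,-1.265,-.1267],[.5322,-.2362,.2728],[0,0,-1])]
q=s["tcp_rot"];zt=R.from_quat(np.r_[q[1:],q[0]]).as_matrix()[:,2]
D.append((s["q"],s["ee_pos"],zt));print(s["ee_pos"],s["q"],"tilt",np.degrees(np.arccos(-zt[2])),"pivot",s["ee_pos"]+zt*.055,s["contact_force"])
D.append(([-.03965,-.06486,-.90427,.37168,-.23777,-.509],[.4974,-.2309,.1718],zt))
best=None
for s4 in(1,-1):
    f=lambda p:np.concatenate([np.r_[fk(p,q,s4)[0]-e,.3*(fk(p,q,s4)[1]-z)] for q,e,z in D])
    o=least_squares(f,[0,.4,.4,.4,0,.25,-.19]);print(s4,o.x,np.sqrt(np.mean(o.fun**2)))
    if best is None or o.cost<best[0]: best=(o.cost,o.x,s4)
_,p,s4=best
lo=[-3.07,-1.43,-1.02,-3.03,-3.05];hi=[3.07,2.12,1.25,1.67,0]
C=np.array([.5305,-.238,.127]);u=np.array([.978,-.21,0])
q0=np.array(D[2][0][:5])
for t in list(range(0,46,9))+list(range(0,-46,-9)):
    if t==0:q0=np.array(D[2][0][:5])
    th=np.radians(t);zz=np.array([0,0,-1])*np.cos(th)+u*np.sin(th)
    o=least_squares(lambda q:np.r_[fk(p,q,s4)[0]-(C-.055*zz),.3*(fk(p,q,s4)[1]-zz),1e-4*(q-q0)],np.clip(q0,np.array(lo)+.001,np.array(hi)-.001),bounds=(lo,hi));q0=o.x
    print(t,o.x,np.abs(o.fun[:6]).max())
E
python3 k.py
```

```text
clock: 10.27
ee_pos: [0.5062, -0.2309, 0.1773]
tcp_rot: [0.164, -0.608, 0.75, -0.202]
contact_force: [0.1, -0.1, -2.2]
gripper_width: 0.158
grasp_force: 30.0
[ 0.506 -0.231  0.177] [-0.039 -0.061 -0.891  0.371 -0.236 -0.509] tilt 30.17561657395718 pivot [ 0.533 -0.237  0.13 ] [ 0.135 -0.103 -2.198]
1 [ 0.189  0.022  0.478  0.277  0.083  0.206 -0.206] 0.016420860256834112
-1 [ 0.092  0.216  0.573  0.373  0.01   0.399 -0.186] 0.004221433967908328
0 [-0.096  0.244 -0.321 -0.    -1.006] 1.6744982871904584e-08
9 [-0.079  0.133 -0.488  0.029 -0.794] 2.1145977293524074e-06
18 [-0.057  0.033 -0.659  0.088 -0.57 ] 7.949412549590474e-06
27 [-0.027 -0.049 -0.837  0.261 -0.33 ] 1.6071735608058634e-05
36 [ 0.011 -0.099 -1.02   1.295 -0.134] 0.000757542400302369
45 [-0.037 -0.114 -1.02   1.67  -0.085] 0.022229489277557246
0 [-0.096  0.244 -0.321 -0.    -1.006] 1.6744982871904584e-08
-9 [-0.109  0.362 -0.158 -0.017 -1.207] 2.1148155349259843e-06
-18 [-0.12   0.486  0.003 -0.029 -1.401] 7.95054137632256e-06
-27 [-0.128  0.613  0.162 -0.038 -1.59 ] 1.6078870340263673e-05
-36 [-0.134  0.742  0.318 -0.047 -1.774] 2.447268145643333e-05
-45 [-0.139  0.873  0.471 -0.056 -1.953] 3.095455863956209e-05
```

Tilting toward the robot runs into the limits of joints 3 and 5, while the other side is comfortable to 45°. The force has also dropped, so the billet may already be out. I'll return upright slowly and check.

```bash
python3 -m jog '[-1,0,-0.009,0,-0.06,0,0, -1,0,-0.018,0.001,-0.125,0,0, -1,0,-0.027,0.001,-0.19,0,0, -1,0,-0.036,0.002,-0.25,0,0, -1,0,-0.045,0.004,-0.31,0,0, -1,0,-0.054,0.005,-0.375,0,0, -1,0,-0.063,0.007,-0.44,0,0, -1,0,-0.071,0.009,-0.5,0,0]'
python3 -m jog '[-1,0,-0.009,0,-0.06,0,0, -1,0,-0.018,0.001,-0.125,0,0, -1,0,-0.027,0.001,-0.19,0,0, -1,0,-0.036,0.002,-0.25,0,0, -1,0,-0.045,0.004,-0.31,0,0, -1,0,-0.054,0.005,-0.375,0,0, -1,0,-0.063,0.007,-0.44,0,0, -1,0,-0.071,0.009,-0.5,0,0]'
python3 -m jog '[-1,0,0,0,0,0,0, -1,0,0,0,0,0,0]'
python3 - <<'E'
from h import *
F=[];P=[]
for i in range(6):
    W=arm.get_image("wrist");s=arm.read_state();F.append(s["contact_force"]);P.append(s["ee_pos"])
print(np.mean(F,0),np.std(F,0),np.mean(P,0),s["tcp_rot"],s["q"]);cv2.imwrite("pics/w8.png",W["img"][:,:,::-1])
# billet visible in slot? copper-ish colour stats in wrist image rows/cols of slot
c=cam(W,np.mean(P,0),s["tcp_rot"])
E
```

```text
clock: 10.93
ee_pos: [0.5186, -0.2331, 0.1818]
tcp_rot: [0.083, -0.624, 0.77, -0.101]
contact_force: [-0.3, -0.4, -2.5]
gripper_width: 0.159
grasp_force: 30.0
clock: 11.6
ee_pos: [0.5325, -0.236, 0.1833]
tcp_rot: [0.001, -0.63, 0.777, 0.0]
contact_force: [0.8, 0.6, -2.8]
gripper_width: 0.16
grasp_force: 30.0
clock: 11.77
ee_pos: [0.532, -0.2361, 0.1825]
tcp_rot: [0.001, -0.629, 0.777, -0.0]
contact_force: [-0.5, 0.3, -2.2]
gripper_width: 0.16
grasp_force: 30.0
[-0.14260353 -0.04411928 -2.56499725] [0.21259105 0.52335666 0.70208948] [ 0.53053087 -0.23612552  0.18279674] [ 3.84823928e-04 -6.29486831e-01  7.77010997e-01 -3.05315566e-04] [-8.23111917e-02  2.36286526e-01 -2.64544434e-01 -1.03516297e-04
 -1.06898711e+00 -1.26650002e-01]
```

The load fell from about 5 N to 2.6 N, so the billet is out. I'll raise the boat straight up and check its floor by colour in the scene view.

```bash
python3 -m jog '[-1,0,0,-0.05,0,0,0, -1,0,0,-0.12,0,0,0, -1,0,0,-0.19,0,0,0, -1,0,0,-0.26,0,0,0, -1,0,0,-0.33,0,0,0, -1,0,0,-0.4,0,0,0, -1,0,0,-0.47,0,0,0, -1,0,0,-0.54,0,0,0]'
python3 -m jog '[-1,0,0,-0.05,0,0,0, -1,0,0,-0.1,0,0,0, -1,0,0,-0.1,0,0,0, -1,0,0,-0.1,0,0,0]'
python3 - <<'E'
from m import *
F=[];P=[]
for i in range(6):
    S=arm.get_image("scene");s=arm.read_state();F.append(s["contact_force"]);P.append(s["ee_pos"])
p=np.mean(P,0);print(np.mean(F,0),p,s["tcp_rot"])
cs=cam(S);u=np.array([.21,.978,0])
b=p-[0,0,.1206]
pts=[b+[0,0,.015]+u*t for t in(-.04,-.02,0,.02,.04)]
for q in proj(cs,pts).round().astype(int): print(q,S["img"][q[1],q[0]])
for t in(-.03,0,.03):  # hearth slopes both sides through slot
    for dx in(-.05,.05): 
        q=proj(cs,[np.array([.5305,-.238,.045])+u*t+np.array([.978,-.21,0])*dx]).round().astype(int)[0]
cv2.imwrite("pics/s9.png",S["img"][:,:,::-1])
E
python3 - <<'E'
import cv2;S=cv2.imread("pics/scene0.png");print(S[232:236,380:392:3,::-1].tolist())
E
```

```text
clock: 12.73
ee_pos: [0.5302, -0.2362, 0.2925]
tcp_rot: [0.0, -0.629, 0.777, -0.0]
contact_force: [1.1, 0.1, -1.6]
gripper_width: 0.153
grasp_force: 30.0
clock: 13.07
ee_pos: [0.5304, -0.2362, 0.311]
tcp_rot: [0.0, -0.629, 0.777, -0.0]
contact_force: [-0.3, 0.9, -3.6]
gripper_width: 0.155
grasp_force: 30.0
[-0.0868 -0.1181 -2.403 ] [ 0.53   -0.2361  0.3098] [-0.0004 -0.6294  0.7771  0.0005]
[217 279] [140 135 136]
[226 275] [140 137 136]
[235 271] [137 136 136]
[244 267] [137 136 137]
[253 263] [96 93 93]
[[[115, 87, 68], [111, 72, 41], [81, 48, 23], [56, 39, 29]], [[114, 77, 47], [104, 70, 41], [73, 47, 26], [52, 43, 35]], [[115, 76, 46], [96, 64, 38], [63, 40, 27], [59, 53, 50]], [[115, 79, 48], [82, 53, 28], [51, 34, 19], [69, 65, 65]]]
```

The boat's floor is bare grey steel, so it is empty. Now back to the brick.

```bash
python3 -m jog '[-1,-0.05,0,0,0,0,0, -1,-0.15,0.02,0,0,0,0, -1,-0.3,0.04,0,0,0,0, -1,-0.45,0.06,0,0,0,0, -1,-0.6,0.08,0,0,0,0, -1,-0.75,0.1,0,0,0,0, -1,-0.9,0.12,0,0,0,0, -1,-1,0.13,0,0,0,0]'
python3 -m jog '[-1,-0.12,0.01,0,0,0,0, -1,-0.25,0.03,0,0,0,0, -1,-0.4,0.05,0,0,0,0, -1,-0.55,0.07,0,0,0,0, -1,-0.7,0.09,0,0,0,0, -1,-0.85,0.11,0,0,0,0, -1,-0.95,0.12,0,0,0,0, -1,-1,0.12,0,0,0,0]'
python3 -m jog '[-1,-0.05,0,0,0,0,-0.1, -1,-0.1,0,0,0,0,-0.2, -1,-0.115,0,0,0,0,-0.3, -1,-0.115,0,0,0,0,-0.42, -1,-0.115,0,0,0,0,-0.54, -1,-0.115,0,0,0,0,-0.62, -1,-0.115,0,0,0,0,-0.67, -1,-0.115,0,0,0,0,-0.67]'
python3 - <<'E'
from m import *
P=[];Q=[]
for i in range(6):
    W=arm.get_image("wrist");s=arm.read_state();P.append(s["ee_pos"]);Q.append(s["tcp_rot"][2]/s["tcp_rot"][1])
p=np.mean(P,0);psi=2*np.arctan(np.mean(Q));print(p,np.degrees(psi))
d=np.array([.570,.188])-p[:2];c,si=np.cos(psi),np.sin(psi);print("units x,y,z",(d@[c,si])/.2,(d@[si,-c])/.2,(p[2]-.154)/.2)
E
```

```text
clock: 14.03
ee_pos: [0.5463, -0.0325, 0.3106]
tcp_rot: [0.0, -0.63, 0.777, 0.0]
contact_force: [1.2, 0.3, -2.0]
gripper_width: 0.155
grasp_force: 30.0
clock: 14.7
ee_pos: [0.5643, 0.1683, 0.3101]
tcp_rot: [-0.0, -0.63, 0.776, 0.0]
contact_force: [0.5, 1.0, -2.4]
gripper_width: 0.157
grasp_force: 30.0
clock: 15.37
ee_pos: [0.5692, 0.1878, 0.3105]
tcp_rot: [0.0, 0.756, -0.655, -0.0]
contact_force: [-0.4, 0.3, -2.7]
gripper_width: 0.161
grasp_force: 30.0
[0.5692 0.1878 0.3106] -81.93612742421456
units x,y,z -0.000477336941520501 -0.003955214695388857 0.7827567818353749
```

Over the brick centre and aligned. I'll lower to about 10 mm above contact, then go down gently while watching the force.

```bash
python3 -m jog '[-1,0,0,0.08,0,0,0, -1,0,0,0.2,0,0,0, -1,0,0,0.32,0,0,0, -1,0,0,0.44,0,0,0, -1,0,0,0.56,0,0,0, -1,0,0,0.66,0,0,0, -1,0,0,0.73,0,0,0, -1,0,0,0.74,0,0,0]'
python3 -m jog '[-1,0,0,0.01,0,0,0, -1,0,0,0.02,0,0,0, -1,0,0,0.03,0,0,0, -1,0,0,0.035,0,0,0, -1,0,0,0.035,0,0,0]'
python3 -m jog '[-1,0,0,0.005,0,0,0, -1,0,0,0.01,0,0,0, -1,0,0,0.01,0,0,0]'
```

```text
clock: 16.33
ee_pos: [0.5677, 0.1871, 0.1595]
tcp_rot: [0.002, 0.755, -0.656, -0.001]
contact_force: [-1.1, -0.2, -3.5]
gripper_width: 0.159
grasp_force: 30.0
clock: 16.75
ee_pos: [0.5695, 0.188, 0.1562]
tcp_rot: [-0.0, 0.755, -0.655, 0.0]
contact_force: [-0.1, -0.2, -2.6]
gripper_width: 0.157
grasp_force: 30.0
clock: 17.0
ee_pos: [0.5693, 0.1879, 0.1537]
tcp_rot: [-0.0, 0.755, -0.655, -0.0]
contact_force: [0.3, -0.1, -2.4]
gripper_width: 0.156
grasp_force: 30.0
```

```bash
python3 -m jog '[-1,0,0,0.003,0,0,0, -1,0,0,0.006,0,0,0, -1,0,0,0.006,0,0,0]'
python3 -m jog '[-1,0,0,0.003,0,0,0, -1,0,0,0.003,0,0,0]'
python3 - <<'E'
from h import *
F=[];P=[]
for i in range(6):
    W=arm.get_image("wrist");s=arm.read_state();F.append(s["contact_force"]);P.append(s["ee_pos"])
print(np.mean(F,0),np.mean(P,0))
E
```

```text
clock: 17.25
ee_pos: [0.5697, 0.1876, 0.1535]
tcp_rot: [-0.0, 0.755, -0.655, 0.0]
contact_force: [-1.8, -2.4, 4.4]
gripper_width: 0.154
grasp_force: 30.0
clock: 17.42
ee_pos: [0.5698, 0.1875, 0.1534]
tcp_rot: [-0.0, 0.756, -0.655, 0.001]
contact_force: [-1.7, -2.5, 8.3]
gripper_width: 0.159
grasp_force: 30.0
[-2.33069873 -2.75624939  7.88653331] [0.56980812 0.18753824 0.15341132]
```

The boat is standing on the brick. I'll ease off slightly, open and retreat straight up.

```bash
python3 -m jog '[-1,0,0,-0.003,0,0,0, -0.5,0,0,-0.003,0,0,0, 0,0,0,-0.003,0,0,0, 0.5,0,0,-0.003,0,0,0, 0.5,0,0,-0.003,0,0,0, 0.5,0,0,-0.003,0,0,0, 0.5,0,0,-0.003,0,0,0, 0.5,0,0,-0.003,0,0,0]'
python3 -m jog '[0.5,0,0,0,0,0,0, 0.5,0,0,0,0,0,0, 0.5,0,0,0,0,0,0, 0.5,0,0,0,0,0,0]'
python3 -m jog '[0.5,0,0,-0.05,0,0,0, 0.5,0,0,-0.15,0,0,0, 0.5,0,0,-0.3,0,0,0, 0.5,0,0,-0.45,0,0,0, 0.5,0,0,-0.6,0,0,0, 0.5,0,0,-0.7,0,0,0, 0.5,0,0,-0.8,0,0,0, 0.5,0,0,-0.8,0,0,0]'
cat > fin.py <<'E'
from m import *
s=arm.read_state();W=arm.get_image("wrist");cw=cam(W,s["ee_pos"],s["tcp_rot"])
brown=lambda r,g,b:(r<125)&(r-b>18)&(r>1.5*g)
c,_=blob(W["img"],(255,80,375,290),brown);e,r=ends(c);P=onz(cw,e,.186);print(r,P,P.mean(0),np.linalg.norm(P[0]-P[1]),s["contact_force"],s["gripper_width"])
c2,_=blob(W["img"],(200,20,440,270),lambda r,g,b:(abs(r-g)<14)&(abs(g-b)<14)&(r>90));r2=cv2.minAreaRect(c2.astype(np.float32));print("boat steel",r2)
for n in("top","scene"):
    a=cv2.imread(f"pics/{n}0.png").astype(int);b=arm.get_image(n)["img"][:,:,::-1].astype(int);d=(abs(a-b).sum(2)>90).astype(np.uint8)
    k,l,st,ce=cv2.connectedComponentsWithStats(d);print(n,[x for x in st[1:].tolist() if x[4]>25])
E
python3 fin.py
```

```text
clock: 18.38
ee_pos: [0.5693, 0.1879, 0.1523]
tcp_rot: [0.0, 0.755, -0.655, -0.0]
contact_force: [-0.0, -0.1, 0.3]
gripper_width: 0.624
grasp_force: 0.0
clock: 18.72
ee_pos: [0.5693, 0.1879, 0.1524]
tcp_rot: [-0.0, 0.755, -0.655, 0.0]
contact_force: [0.6, -0.5, -0.9]
gripper_width: 0.751
grasp_force: 0.0
clock: 19.38
ee_pos: [0.571, 0.1883, 0.3183]
tcp_rot: [-0.003, 0.755, -0.655, 0.002]
contact_force: [0.7, 0.6, 1.0]
gripper_width: 0.751
grasp_force: 0.0
((327.5, 207.5), (163.0, 17.0), 90.0) [[0.577  0.1269 0.186 ]
 [0.5595 0.2463 0.186 ]] [0.5682 0.1866 0.186 ] 0.12070858622570874 [0.6899 0.6107 0.958 ] 0.7513933265434276
boat steel ((313.5, 181.5), (121.0, 15.0), 90.0)
top [[328, 121, 127, 161, 7833], [108, 122, 178, 126, 9479], [170, 127, 8, 23, 69], [162, 142, 4, 9, 26], [94, 201, 12, 26, 66], [273, 203, 49, 11, 158], [83, 206, 14, 12, 96], [302, 209, 18, 10, 29], [13, 217, 447, 263, 35418], [451, 227, 80, 118, 2720], [78, 228, 23, 15, 302], [136, 241, 10, 7, 43], [502, 273, 10, 8, 45], [342, 347, 139, 133, 5621], [342, 363, 39, 33, 475], [0, 366, 13, 54, 575], [292, 421, 32, 7, 75], [294, 429, 13, 6, 41], [300, 434, 9, 6, 26], [280, 437, 11, 8, 48], [293, 446, 16, 24, 178], [296, 465, 26, 15, 211]]
scene [[134, 0, 41, 124, 2096], [157, 0, 19, 16, 177], [202, 0, 21, 19, 257], [231, 0, 4, 12, 39], [381, 0, 10, 12, 50], [153, 0, 293, 333, 19995], [391, 13, 18, 6, 46], [358, 19, 22, 24, 311], [403, 19, 18, 5, 52], [194, 45, 37, 67, 1001], [203, 113, 25, 41, 430], [153, 131, 37, 28, 342], [86, 168, 80, 136, 3856], [361, 178, 44, 79, 1272], [189, 205, 23, 33, 314], [149, 243, 37, 28, 447], [366, 246, 20, 21, 139], [352, 270, 33, 39, 201], [349, 278, 12, 26, 78], [104, 306, 20, 15, 55], [90, 310, 9, 16, 35], [248, 313, 132, 167, 9299], [115, 338, 68, 72, 1883], [77, 343, 33, 57, 841]]
```

```bash
python3 -m jog '[0.5,0,0,0,0,0,0, 0.5,0,0,0,0,0,0, 0.5,0,0,0,0,0,0]'
python3 -c "
from station import arm
print(arm.sign_off())"
```

```text
clock: 19.78
ee_pos: [0.569, 0.1878, 0.3117]
tcp_rot: [0.001, 0.755, -0.655, -0.0]
contact_force: [-0.2, -0.7, 0.5]
gripper_width: 0.747
grasp_force: 0.0
the job is handed in; nothing more can be done
None
```

The job is handed in at 19.8 s: the billet left the boat inside the furnace (load down from about 5 to 2.5 N, boat floor bare afterwards), and the boat was released upright on the brick; during the tip the arm briefly overshot by about 12 mm with a short force spike, so a brush against the cover plate can't be fully ruled out, and I didn't see the billet at rest.

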